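# Seat the rice mould in its hidden socket and close it

### The arm

A 7-joint arm with a two-finger parallel gripper is mounted at the origin on the work surface. World frame = base frame: x ahead of the robot, y to its left, z up, the work surface at z = 0. Lengths are in m, angles in rad, forces in N, time in s.
With the tool pointing down it reaches from about 0.4 to 0.925 m from the base axis. Payload 5.6 kg.
Tool frame: the origin (TCP) lies midway between the tips of the shut fingers; the grasp point (between the pads) lies bot.grip_point_offset behind it (bot.grip_point_offset is the distance from the TCP to the grasp point, in m); z points along the fingers, y is the line along which they close (so a half turn about z gives the same grasp; the last joint's range is limited). The gripper opens to 85 mm and grips with 20 to 120 N. Pads are 22 mm wide; open, the fingers measure 114 mm over their backs; the gripper's body (76 mm by 85 mm) begins 54 mm behind the grasp point. The pads swing forward as they close: fully open they stand 13 mm farther back than shut.
Start: joints at [-1.357, 0.468, -0.012, 1.603, 0.006, 1.071, -0.056], TCP at [0.165, 0.629, 0.231] pointing down, gripper open.
Joint ranges: [-2.53, 2.53], [-0.31, 2.02], [-1.57, 1.55], [0.28, 2.44], [-1.29, 4.43], [0.15, 1.84], [-2.92, 2.92]. Speed limits (rad/s): [2.57, 2.57, 3.14, 3.14, 3.14, 3.14, 3.14].

### API

Orientations are given as a unit quaternion [w, x, y, z].
In Python, from bench import bot, vision, order gives the robot as it stands.
- The arm moves only by the shell command python3 -m pendant 'ROWS'. ROWS is a JSON object of lists of equal length, an entry for each row: "claw": the opening, from 0 (shut) to 1 (fully open); "slide": the shift along the tool's x, y, z each as a share of 40 cm, from -1 to 1, a list of three; "rotation": the turn, a rotation vector about the tool's x, y, z each as a share of pi/4 rad, from -1 to 1, a list of three. A call has exactly 5 rows; each row is the pose to reach, as a shift and turn from the pose commanded when the call began, along the tool's axes at that moment; what a row does not reach only later rows make up. A row lasts 1/10 s, in which the tool goes at most 50 mm and 8.59 degrees, less where a joint would pass 70% of its speed; a pose out of reach is approached as far as the arm can. A call with a number of a shift or a turn outside -1 to 1 is refused whole. A call with a gripper value outside its range is refused whole. The fingers move at their own pace and stop on an object; the grip force is fixed at half the most. Time passes only in rows, so rows that repeat a pose let the fingers close, or fill a call up. It gives the time, the measured TCP pose, the force, the opening and the grip force at its end, in the units of the state.
- bot.get_state(): the state, without advancing time (a new reading comes with each control period).
- vision.get_image(name): name is "side" or "top"; returns the picture (480x640x3 uint8, red, green, blue); there is no depth.
- vision.camera_params(name): a dict with "camera_matrix" (3x3 intrinsics, pixels), "pose" (4x4, takes a point from camera to world coordinates). Camera axes: x right, y up, looking along -z (the intrinsics and any distortion apply to the point x, -y, -z); pixel columns grow to the right and rows downward; lengths in m; the calibration is good to about 2 mm. A picture is of the moment at which its call begins. camera_params takes no time and is no camera call.
- order.close_job(): hands the job in; it is judged then, once.
The state is a dict: "time": time; "joints": joint angles; "qvel": joint speeds; "effort": joint torques, N m; "position": TCP position; "eef_rot": TCP orientation; "force": force on the tool from outside, world axes, zero at the start; "ft_torque": the same for the moment, N m; "finger_gap": opening from 0.0 (shut) to 1.0 (fully open); "gripper_force": force on a finger pad.
Only numpy, scipy, OpenCV 4.12 (cv2) and the standard library are available. Lean on these libraries where they do the work, as an engineer would, in place of code of your own. Each camera call takes 0.05 s, during which the arm holds its last target. There are 200 camera calls.

### The job

The open rice mould stands proud on the pine shelf because the plug foot under it has missed its socket, a shallow blind hole hidden somewhere beneath its flange. Without lifting the mould off the shelf, slide it around in a widening spiral until the foot drops fully home, then fold its hinged upper shell right over so that the two halves meet edge to edge. Leave the jar, the bowl and the red pot holder where they are.

Things in the scene. Friction and masses are not known exactly. Their poses are not given: they have to be found in the camera images.
- shelf: Short fixed plank shelf of pine, 300 mm (x) by 580 mm (y), its flat top 50 mm above the table. Origin at table height under the middle of the plank, z up. Its top has one round blind hole, the socket: 88 mm diameter, 14 mm deep, with a 1 mm chamfer. Where it lies in the plank is not told; at the start the mould's flange hides it. A foot that comes in from the side can dip and catch on the rim: back off, nudge it sideways.
- mould: Loose plastic rice mould, lower half, 0.5 kg with its lid. Origin: centre of its foot's underside, z up. Round plug foot 80 mm diameter, 12 mm tall; round flange 170 mm, height 12 to 20 mm; a low bar at its front (-x); cup above. At the start the foot stands on the plank, 25 to 35 mm off the socket's centre in any direction. It drops 12 mm, flange flush on the plank, if within about 4 mm of the centre.
- cup_mouth (a point): Centre of the mouth of the mould's cup, 48 mm above the mould's origin; axes as the mould's. The cup is 50 mm (x) by 84 mm (y) outside; its cavity is a flat-floored oblong, 30 mm (x) by 64 mm (y) and 25 mm deep, open at the top: fingers put into it and spread a little along y can push the mould any way, and keep its yaw, without grasping.
- hinge (a point): Middle of the lid's hinge axis, on the mould at mould x = +55 mm, 48 mm above its origin. The axis runs along mould y; the lid folds about it from the back (+x) over the cup, towards mould -x.
- lid (a joint): Hinge of the mould's upper shell: 0 = shut, edge to edge on the cup (a stop); grows as it opens, up to 2.3 rad. Starts at 1.9 to 2.2 rad, leaning back away from the cup. The stiff hinge (0.07 N m friction) stays at any angle; about 1 N at the tip moves it.
- lid_crown (a point): Centre of the upper shell's outer face (its top when shut), 55 mm from the hinge axis, 22 mm outside the rim plane; z is its outward normal. The shell is an oblong, 50 mm by 84 mm; a tab on the rim, 7 mm thick and 32 mm wide, reaches 101 mm from the hinge. Shut, the crown is 70 mm above the mould's origin.
- jar: Glass storage jar with a steel twist cap, 84 mm diameter, 150 mm tall, standing on the shelf; origin at the centre of its underside. Not to be moved.
- bowl: Stainless steel bowl, 136 mm across the rim, 60 mm tall, on the shelf; origin at the centre of its underside. Not to be moved.
- holder: Flat red silicone pot holder ring, 150 mm outside, 90 mm inside diameter, 10 mm thick, lying on the table to the robot's left of the shelf; origin at the centre of its underside. Not to be moved.
Things that resemble listed ones, but are neither listed nor needed, are in the scene too. Leave any blue or turquoise look-alike of the mould alone.

How it is judged:
By the outcome, as a careful person would: the job done as asked, in the order asked, and still so for the second after the job is handed in, with the robot touching nothing.
It also fails if it takes over 72 s, if anything falls off the work surface, if the arm or the gripper's body presses on something with over 40 N, if the wrist force passes 120 N, or if a joint passes its speed limit or range.

## Working session

There is one attempt and no reset: what is moved stays moved. The work goes in short steps, Python scripts to look and compute and a shell command to move; the robot and the scene stay as the last step left them, time stands still between calls to the robot, and variables do not carry over. Pictures are saved under pics/ and viewed, at most 10 in all, crops included, and the job is handed in when it is done.

```bash
mkdir -p pics; ls; python3 - <<'E'
from bench import bot,vision
import cv2,numpy as np
s=bot.get_state()
for k in s: print(k,np.round(s[k],3))
print(bot.grip_point_offset)
for n in("side","top"):
    cv2.imwrite(f"pics/{n}0.png",vision.get_image(n)[:,:,::-1])
    p=vision.camera_params(n);print(n,{k:np.round(v,3).tolist() for k,v in p.items()})
E
```

```text
pics
time 0.0
joints [-1.357  0.468 -0.012  1.604  0.006  1.071 -0.056]
qvel [ 0.    -0.     0.001 -0.     0.     0.001  0.   ]
effort [-0.0000e+00 -5.3238e+01  2.1000e-02 -2.5131e+01  1.1000e-02  8.0000e-03
  0.0000e+00]
position [0.165 0.628 0.23 ]
eef_rot [-0.     0.128  0.992 -0.001]
force [-0.51  -0.622  0.127]
ft_torque [ 0.024  0.005 -0.008]
gripper_force 0.0
finger_gap 1.0
0.0187
side {'camera_matrix': [[457.939, 0.0, 319.327], [0.0, 457.939, 241.914], [0.0, 0.0, 1.0]], 'pose': [[0.997, 0.053, -0.058, 0.483], [-0.078, 0.59, -0.803, -0.749], [-0.008, 0.805, 0.593, 0.69], [0.0, 0.0, 0.0, 1.0]]}
top {'camera_matrix': [[552.189, 0.0, 316.995], [0.0, 552.189, 235.168], [0.0, 0.0, 1.0]], 'pose': [[0.023, 0.995, -0.097, 0.416], [-1.0, 0.023, -0.001, 0.053], [0.001, 0.097, 0.995, 1.56], [0.0, 0.0, 0.0, 1.0]]}
```

View pics/top0.png

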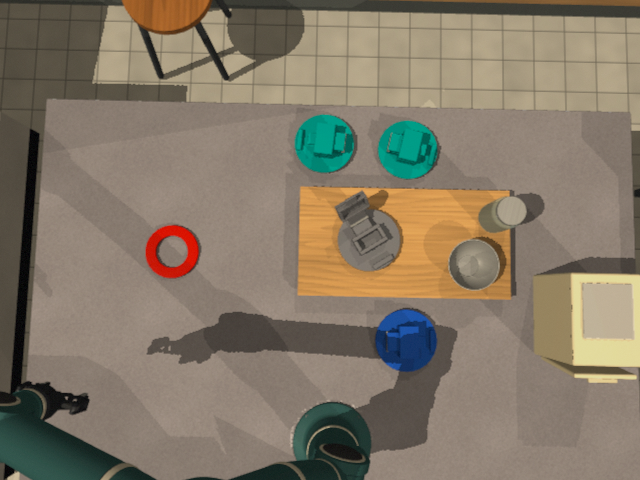

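View pics/side0.png

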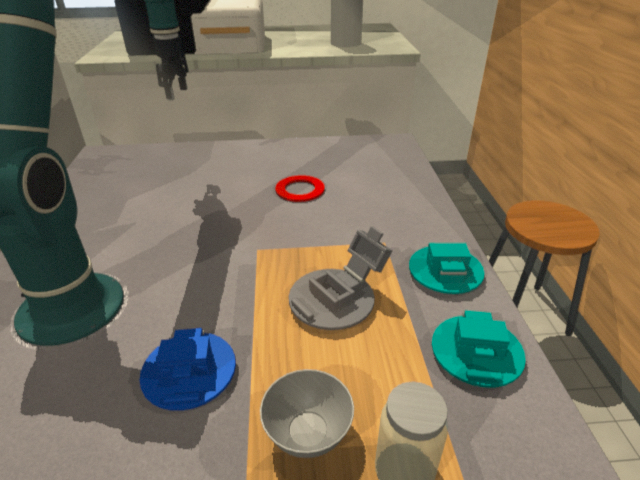

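The only candidates are the grey mould on the shelf (top 369,240; side 333,290) and three look-alikes on the table, two turquoise (325,143; 408,150) and one blue (406,340). The grey one is open, on the pine plank, and has a low front bar, so it fits. I'll confirm it in an enlarged crop.

```bash
python3 - <<'E'
import cv2,numpy as np
a=cv2.imread("pics/top0.png")[185:285,320:420]; b=cv2.imread("pics/side0.png")[222:342,280:400]
a=cv2.resize(a,(400,400),interpolation=cv2.INTER_CUBIC);b=cv2.resize(b,(400,400),interpolation=cv2.INTER_CUBIC)
cv2.imwrite("pics/crop0.png",np.hstack([a,b]))
E
```

```text
(no output)
```

View pics/crop0.png

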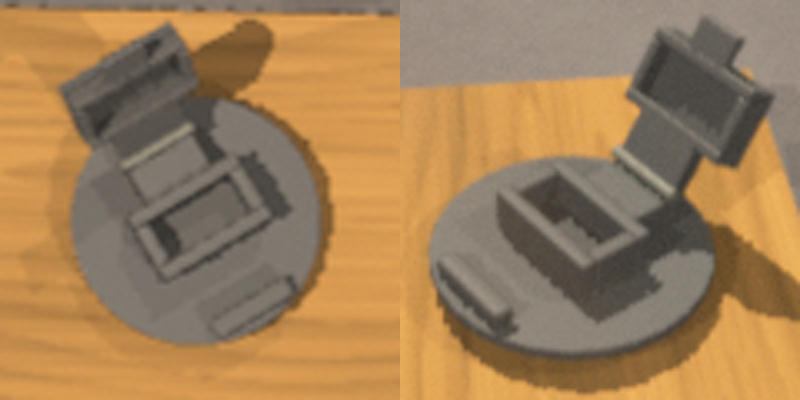

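```bash
cat > h.py <<'E'
import numpy as np, cv2
from bench import bot,vision
from scipy.spatial.transform import Rotation as R
def ray(n,px):
    p=vision.camera_params(n);K=np.array(p["camera_matrix"]);T=np.array(p["pose"])
    d=np.linalg.inv(K)@[px[0],px[1],1]; return T[:3,3],T[:3,:3]@(d*[1,-1,-1])
def at(n,px,z):
    o,d=ray(n,px); return o+d*(z-o[2])/d[2]
def tri(a,b):
    (o1,d1),(o2,d2)=ray("top",a),ray("side",b)
    t=np.linalg.lstsq(np.c_[d1,-d2],o2-o1,rcond=None)[0]
    p,q=o1+t[0]*d1,o2+t[1]*d2; return (p+q)/2,np.linalg.norm(p-q)
def proj(n,P):
    p=vision.camera_params(n);K=np.array(p["camera_matrix"]);T=np.array(p["pose"])
    c=T[:3,:3].T@(np.array(P)-T[:3,3]); u=K@(c*[1,-1,-1]); return u[:2]/u[2]
E
python3 - <<'E'
from h import *
np.set_printoptions(precision=4,suppress=True)
c=lambda x,y:(320+(x+.5)/4-.5,185+(y+.5)/4-.5)
s=lambda x,y:(280+(x-400+.5)/3.333-.5,222+(y+.5)/3.333-.5)
C=[c(133,215),c(235,162),c(268,215),c(165,278)]
S=[s(498,193),s(555,158),s(647,237),s(585,268)]
print("top corners@.098",[at("top",p,.098)[:2] for p in C],np.mean([at("top",p,.098) for p in C],0))
print("side corners",[at("side",p,.098)[:2] for p in S],np.mean([at("side",p,.098) for p in S],0))
print("flange top",at("top",c(196,221),.070))
print("flange side",at("side",s(572,256),.070))
h=[at("top",c(*p),.098)[:2] for p in((122,163),(193,127))];print("hinge top",h,np.mean(h,0))
h=[at("side",s(*p),.098)[:2] for p in((615,152),(675,195))];print("hinge side",h,np.mean(h,0))
print("bar",at("top",c(255,303),.075))
# shelf corners
q=[at("top",p,.05)[:2] for p in((299,187),(512,191),(514,296),(298,295))];print("shelf",q)
print("tab tip",tri(c(160,30),s(721,30)))
print("jar",at("top",(510,211),.2),"bowl",at("top",(474,264),.11))
E
```

```text
top corners@.098 [array([ 0.5516, -0.0413]), array([ 0.5886, -0.1087]), array([ 0.5537, -0.131 ]), array([ 0.5102, -0.0632])] [ 0.551 -0.086  0.098]
side corners [array([ 0.5104, -0.0694]), array([ 0.5467, -0.0402]), array([ 0.5925, -0.1146]), array([ 0.5547, -0.1367])] [ 0.5511 -0.0902  0.098 ]
flange top [ 0.5511 -0.0858  0.07  ]
flange side [ 0.5516 -0.097   0.07  ]
hinge top [array([ 0.5862, -0.0334]), array([ 0.6115, -0.0804])] [ 0.5989 -0.0569]
hinge side [array([ 0.5836, -0.0378]), array([ 0.6138, -0.0802])] [ 0.5987 -0.059 ]
bar [ 0.4962 -0.1258  0.075 ]
shelf [array([0.6956, 0.1072]), array([ 0.6979, -0.483 ]), array([ 0.4087, -0.4851]), array([0.3981, 0.1022])]
tab tip (array([ 0.6499, -0.0491,  0.1939]), np.float64(0.018896069617704854))
jar [ 0.6194 -0.4242  0.2   ] bowl [ 0.4902 -0.3597  0.11  ]
```

The crop confirms it: the grey mould is open, with its cup mouth at about (370,239) in the top picture, the front bar at lower right and the hinge at upper left. That puts it at about (0.551, -0.088) with yaw of about 30°. Next I plan the approach to a hover with tool x = mould x.

```bash
cat >> h.py <<'E'
def step(p,Rm,P,yaw):
    "tool-frame slide share and z-turn share from pose (p,Rm) to point P, tool x at yaw (deg), tool down"
    G=R.from_matrix(np.array([[np.cos(yaw),np.sin(yaw),0],[np.sin(yaw),-np.cos(yaw),0],[0,0,-1]]).T) if 0 else R.from_euler('z',yaw,degrees=True)*R.from_euler('x',180,degrees=True)
    s=Rm.T@(np.array(P)-p)/.4; r=R.from_matrix(Rm.T@G.as_matrix()).as_rotvec()/(np.pi/4)
    return np.round(s,4),np.round(r,4),G.as_matrix()
def cur():
    s=bot.get_state();q=s["eef_rot"];return np.array(s["position"]),R.from_quat([q[1],q[2],q[3],q[0]]).as_matrix()
E
python3 - <<'E'
from h import *
p,Rm=cur()
for P,yaw in [((.33,.47,.24),131.5),((.5,.3,.24),98),((.53,.09,.24),64),((.551,-.088,.20),30)]:
    s,r,Rm=step(p,Rm,P,yaw); p=np.array(P); print(s,r)
E
```

```text
[-0.4994 -0.2777 -0.0235] [-2.000e-03  7.000e-04  7.508e-01]
[-0.5999  0.0367  0.    ] [-0.     -0.      0.7444]
[-0.5303  0.0012  0.    ] [ 0.     -0.      0.7556]
[-0.3769  0.2423  0.1   ] [-0.     -0.      0.7556]
```

```bash

python3 -m pendant '{"claw":[0.8,0.6,0.4,0.2,0.2],"slide":[[-0.1,-0.056,-0.005],[-0.2,-0.111,-0.009],[-0.3,-0.167,-0.014],[-0.4,-0.222,-0.019],[-0.5,-0.278,-0.0235]],"rotation":[[0,0,0.15],[0,0,0.3],[0,0,0.45],[0,0,0.6],[0,0,0.75]]}'
python3 -m pendant '{"claw":[0.2,0.2,0.2,0.2,0.2],"slide":[[-0.12,0.007,0],[-0.24,0.015,0],[-0.36,0.022,0],[-0.48,0.029,0],[-0.6,0.037,0]],"rotation":[[0,0,0.15],[0,0,0.3],[0,0,0.45],[0,0,0.6],[0,0,0.745]]}'
python3 -m pendant '{"claw":[0.2,0.2,0.2,0.2,0.2],"slide":[[-0.106,0,0],[-0.212,0,0],[-0.318,0,0],[-0.424,0,0],[-0.53,0.001,0]],"rotation":[[0,0,0.15],[0,0,0.3],[0,0,0.45],[0,0,0.6],[0,0,0.756]]}'
python3 - <<'E'
from h import *
p,Rm=cur(); print(step(p,Rm,(.551,-.088,.20),30)[:2])
E
```

```text
time: 0.6
position: [0.3313, 0.4687, 0.2405]
eef_rot: [-0.0, 0.413, 0.911, -0.0]
force: [0.5, 0.8, -0.6]
finger_gap: 0.199
gripper_force: 0.0
time: 1.1
position: [0.5014, 0.2989, 0.2406]
eef_rot: [-0.0, 0.658, 0.753, -0.0]
force: [-0.1, 0.8, -1.4]
finger_gap: 0.202
gripper_force: 0.0
time: 1.6
position: [0.5302, 0.0889, 0.2405]
eef_rot: [-0.0, 0.849, 0.528, -0.0]
force: [0.4, 0.1, -0.3]
finger_gap: 0.196
gripper_force: 0.0
(array([-0.3734,  0.2427,  0.1012]), array([-5.000e-04,  2.000e-04,  7.491e-01]))
```

```bash

python3 -m pendant '{"claw":[0.2,0.2,0.2,0.2,0.2],"slide":[[-0.1,0.065,0],[-0.2,0.13,0.05],[-0.3,0.195,0.1],[-0.3734,0.2427,0.17],[-0.3734,0.2427,0.27]],"rotation":[[0,0,0.15],[0,0,0.3],[0,0,0.45],[0,0,0.6],[0,0,0.749]]}'
python3 - <<'E'
from h import *
p,Rm=cur();print(p,step(p,Rm,(.551,-.088,.1),30)[:2])
a=vision.get_image("top")[185:285,320:420,::-1];b=vision.get_image("side")[222:342,280:400,::-1]
r=lambda a:cv2.resize(a,(400,400),interpolation=cv2.INTER_CUBIC)
cv2.imwrite("pics/c1.png",np.hstack([r(a),r(b)]))
print("tip proj side",proj("side",p),"top",proj("top",p))
E
```

```text
time: 2.1
position: [0.5533, -0.0934, 0.1335]
eef_rot: [0.002, 0.967, 0.255, 0.002]
force: [1.4, 0.6, 0.1]
finger_gap: 0.202
gripper_force: 0.0
[ 0.55326263 -0.09336243  0.13349086] (array([ 0.0015, -0.0149,  0.0836]), array([ 0.0073, -0.0032, -0.011 ]))
tip proj side [332.17483632 272.34127716] top [373.84695086 236.95883069]
```

View pics/c1.png

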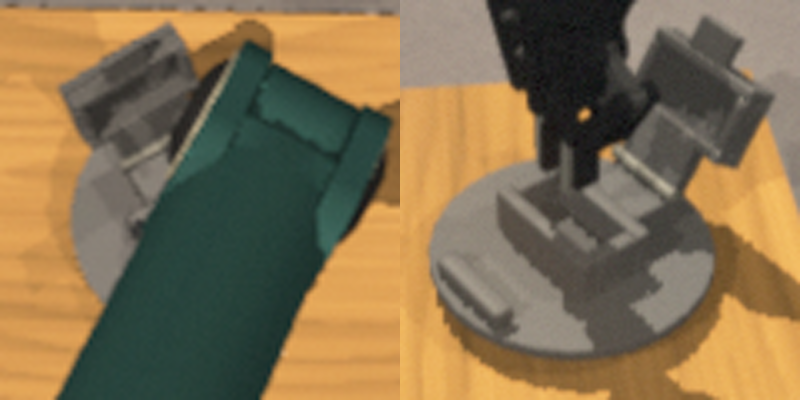

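The fingertips (side crop 548,165 and 578,185) hang just behind and above the cup mouth. I'll fix the small overshoot, then go into the cavity slowly.

```bash

python3 -m pendant '{"claw":[0.2,0.2,0.2,0.2,0.2],"slide":[[0.0015,-0.0149,0],[0.0015,-0.0149,0.02],[0.0015,-0.0149,0.045],[0.0015,-0.0149,0.06],[0.0015,-0.0149,0.07]],"rotation":[[0.007,-0.003,-0.011],[0.007,-0.003,-0.011],[0.007,-0.003,-0.011],[0.007,-0.003,-0.011],[0.007,-0.003,-0.011]]}'
python3 - <<'E'
from h import *
p,Rm=cur();print(p,step(p,Rm,(.551,-.088,.083),30)[:2])
E
```

```text
time: 2.7
position: [0.5497, -0.0803, 0.1045]
eef_rot: [-0.002, 0.964, 0.266, -0.002]
force: [0.7, 0.1, -0.5]
finger_gap: 0.203
gripper_force: 0.0
[ 0.54973363 -0.08030361  0.10450263] (array([-0.007 ,  0.0184,  0.0537]), array([-0.0072,  0.0025,  0.0187]))
```

```bash

python3 -m pendant '{"claw":[0.2,0.2,0.2,0.2,0.2],"slide":[[-0.0055,0.016,0],[-0.0055,0.016,0.02],[-0.0055,0.016,0.03],[-0.0055,0.016,0.045],[-0.0055,0.016,0.0537]],"rotation":[[-0.004,0.002,0.014],[-0.004,0.002,0.014],[-0.004,0.002,0.014],[-0.004,0.002,0.014],[-0.004,0.002,0.014]]}'
python3 -m pendant '{"claw":[0.2,0.2,0.2,0.2,0.2],"slide":[[0,0,0],[0,0,0.002],[0,0,0.004],[0,0,0.006],[0,0,0.008]],"rotation":[[0,0,0],[0,0,0],[0,0,0],[0,0,0],[0,0,0]]}'
python3 - <<'E'
from h import *
p,Rm=cur();print(p,step(p,Rm,(.551,-.088,.08),30)[:2])
E
```

```text
time: 3.2
position: [0.5507, -0.0872, 0.0825]
eef_rot: [-0.001, 0.966, 0.26, -0.001]
force: [-0.9, 0.2, -0.2]
finger_gap: 0.202
gripper_force: 0.0
time: 3.7
position: [0.5511, -0.0873, 0.0801]
eef_rot: [-0.001, 0.966, 0.26, -0.001]
force: [-0.3, 0.0, -0.3]
finger_gap: 0.198
gripper_force: 0.0
[ 0.55108762 -0.08726369  0.08005603] (array([-0.0011,  0.0015,  0.0001]), array([-0.0028,  0.0006,  0.0034]))
```

```bash

python3 -m pendant '{"claw":[0.25,0.3,0.32,0.32,0.32],"slide":[[0,0,0.003],[0,0,0.006],[0,0,0.006],[0,0,0.006],[0,0,0.006]],"rotation":[[0,0,0],[0,0,0],[0,0,0],[0,0,0],[0,0,0]]}'
python3 -m pendant '{"claw":[0.34,0.36,0.38,0.4,0.42],"slide":[[0,0,0],[0,0,0],[0,0,0],[0,0,0],[0,0,0]],"rotation":[[0,0,0],[0,0,0],[0,0,0],[0,0,0],[0,0,0]]}'
python3 -m pendant '{"claw":[0.42,0.42,0.42,0.42,0.42],"slide":[[0,0,0],[0,0,0],[0,0,0],[0,0,0],[0,0,0]],"rotation":[[0,0,0],[0,0,0],[0,0,0],[0,0,0],[0,0,0]]}'
python3 - <<'E'
from h import *
p,Rm=cur();print(p,bot.get_state()["ft_torque"])
b=vision.get_image("side")[202:342,260:400,::-1]
cv2.imwrite("pics/c2.png",cv2.resize(b,(560,560),interpolation=cv2.INTER_CUBIC))
E
```

```text
time: 4.2
position: [0.551, -0.0873, 0.0776]
eef_rot: [-0.001, 0.966, 0.26, -0.001]
force: [-0.8, -0.4, 0.1]
finger_gap: 0.319
gripper_force: 0.0
time: 4.7
position: [0.551, -0.0873, 0.0776]
eef_rot: [-0.001, 0.966, 0.26, -0.001]
force: [0.7, -0.2, -0.1]
finger_gap: 0.426
gripper_force: 0.1
time: 5.2
position: [0.551, -0.0873, 0.0776]
eef_rot: [-0.001, 0.966, 0.26, -0.001]
force: [-0.1, 0.2, -0.8]
finger_gap: 0.422
gripper_force: 0.1
[ 0.55102153 -0.08730494  0.07758009] [-0.0391143  -0.06889863 -0.03725268]
```

View pics/c2.png

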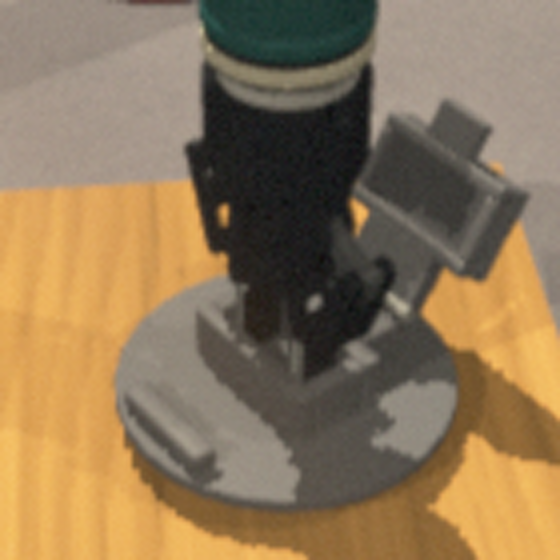

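The fingers are inside the cavity (crop 265,325 and 320,350) with almost no wall contact. I'll spread them until they touch.

```bash

python3 -m pendant '{"claw":[0.43,0.44,0.45,0.46,0.47],"slide":[[0,0,0.002],[0,0,0.004],[0,0,0.006],[0,0,0.006],[0,0,0.006]],"rotation":[[0,0,0],[0,0,0],[0,0,0],[0,0,0],[0,0,0]]}'
python3 -m pendant '{"claw":[0.48,0.49,0.50,0.51,0.52],"slide":[[0,0,0],[0,0,0],[0,0,0],[0,0,0],[0,0,0]],"rotation":[[0,0,0],[0,0,0],[0,0,0],[0,0,0],[0,0,0]]}'

```

```text
time: 5.75
position: [0.5512, -0.0875, 0.077]
eef_rot: [-0.002, 0.966, 0.26, -0.0]
force: [-6.7, 0.8, 17.8]
finger_gap: 0.449
gripper_force: 61.9
time: 6.25
position: [0.5512, -0.0875, 0.077]
eef_rot: [-0.002, 0.966, 0.26, -0.0]
force: [-6.2, 0.4, 17.7]
finger_gap: 0.45
gripper_force: 61.9
```

Wall contact is at an opening of 0.449. I'll back off to 0.435 so the mould is held loosely and can drop, and go 2 mm deeper. Then I'll work out the spiral vertices in the tool frame, allowing for the 4 mm of x slack each side.

```bash

python3 -m pendant '{"claw":[0.435,0.435,0.435,0.435,0.435],"slide":[[0,0,0],[0,0,0],[0,0,0.002],[0,0,0.004],[0,0,0.005]],"rotation":[[0,0,0],[0,0,0],[0,0,0],[0,0,0],[0,0,0]]}'
cat > guard.py <<'E'
from h import *
f=np.array(bot.get_state()["force"]); n=np.linalg.norm(f[:2])
p,_=cur(); a=np.radians(30); d=(p[:2]-[.551,-.0875])*1e3
print("GUARD F",np.round(f,1),"lat %.1f"%n,"toolxy mm",np.round([d@[np.cos(a),np.sin(a)],d@[np.sin(a),-np.cos(a)]],1))
raise SystemExit(n>7 or abs(f[2])>15)
E
python3 guard.py
python3 - <<'E'
import numpy as np
prev=np.array([20.,0])
for k in range(1,37):
    f=np.radians(30*k); r=24+5*k/12
    up=(k-1)%12<6
    v=np.array([r*np.cos(f)+(-4 if up else 4),r*np.sin(f)])
    d=np.round((v-prev)/400/5,4); print(k,np.round(v,1),"fifth",d,end=" | ") ; prev=prev+d*2000
    if k%6==0: prev=prev+[8 if up else -8,0]; print("flip",8 if up else -8)
E
```

```text
time: 6.75
position: [0.5516, -0.0872, 0.0761]
eef_rot: [-0.002, 0.966, 0.26, 0.0]
force: [-7.8, 4.3, 27.9]
finger_gap: 0.433
gripper_force: 18.7
GUARD F [-7.8  4.3 27.9] lat 8.9 toolxy mm [0.7 0. ]
1 [17.1 12.2] fifth [-0.0014  0.0061] | 2 [ 8.4 21.5] fifth [-0.0044  0.0047] | 3 [-4.  25.2] fifth [-0.0062  0.0018] | 4 [-16.8  22.2] fifth [-0.0064 -0.0015] | 5 [-26.6  13. ] fifth [-0.0049 -0.0046] | 6 [-30.5   0. ] fifth [-0.0019 -0.0065] | flip 8
7 [-19.3 -13.5] fifth [ 0.0015 -0.0067] | 8 [ -9.7 -23.7] fifth [ 0.0049 -0.0051] | 9 [  4.  -27.8] fifth [ 0.0068 -0.0021] | 10 [ 18.1 -24.4] fifth [0.007  0.0017] | 11 [ 28.8 -14.3] fifth [0.0054 0.0051] | 12 [33. -0.] fifth [0.0021 0.0071] | flip -8
13 [21.5 14.7] fifth [-0.0018  0.0074] | 14 [10.9 25.8] fifth [-0.0052  0.0055] | 15 [-4.  30.2] fifth [-0.0075  0.0022] | 16 [-19.3  26.6] fifth [-0.0077 -0.0018] | 17 [-30.9  15.5] fifth [-0.0058 -0.0055] | 18 [-35.5   0. ] fifth [-0.0022 -0.0078] | flip 8
19 [-23.6 -16. ] fifth [ 0.0019 -0.008 ] | 20 [-12.2 -28. ] fifth [ 0.0057 -0.006 ] | 21 [  4.  -32.8] fifth [ 0.0081 -0.0024] | 22 [ 20.6 -28.7] fifth [0.0083 0.002 ] | 23 [ 33.1 -16.8] fifth [0.0062 0.006 ] | 24 [38. -0.] fifth [0.0025 0.0084] | flip -8
25 [25.8 17.2] fifth [-0.0021  0.0086] | 26 [13.4 30.2] fifth [-0.0062  0.0065] | 27 [-4.  35.2] fifth [-0.0087  0.0025] | 28 [-21.8  30.9] fifth [-0.0089 -0.0022] | 29 [-35.2  18. ] fifth [-0.0067 -0.0064] | 30 [-40.5   0. ] fifth [-0.0027 -0.009 ] | flip 8
31 [-28.  -18.5] fifth [ 0.0023 -0.0092] | 32 [-14.7 -32.3] fifth [ 0.0067 -0.007 ] | 33 [  4.  -37.8] fifth [ 0.0093 -0.0027] | 34 [ 23.1 -33.1] fifth [0.0095 0.0024] | 35 [ 37.4 -19.3] fifth [0.0072 0.0069] | 36 [43. -0.] fifth [0.0028 0.0096] | flip -8True
```

The fingers are touching the cavity floor, so I'll lift about 5 mm from the commanded height and narrow to 0.42.

```bash

python3 -m pendant '{"claw":[0.42,0.42,0.42,0.42,0.42],"slide":[[0,0,-0.005],[0,0,-0.01],[0,0,-0.013],[0,0,-0.013],[0,0,-0.013]],"rotation":[[0,0,0],[0,0,0],[0,0,0],[0,0,0],[0,0,0]]}'
python3 guard.py && python3 -m pendant '{"claw":[0.42,0.42,0.42,0.42,0.42],"slide":[[0.014,0,0],[0.028,0,0],[0.042,0,0],[0.056,0,0],[0.07,0,0]],"rotation":[[0,0,0],[0,0,0],[0,0,0],[0,0,0],[0,0,0]]}' && python3 guard.py
```

```text
time: 7.25
position: [0.5509, -0.0873, 0.0781]
eef_rot: [-0.001, 0.966, 0.26, -0.001]
force: [-0.9, -0.4, 0.0]
finger_gap: 0.422
gripper_force: 0.1
GUARD F [-0.9 -0.4  0. ] lat 1.0 toolxy mm [ 0.  -0.2]False
```

```bash
sed -i 's/SystemExit(\(.*\))$/SystemExit(int(\1))/' guard.py
python3 -m pendant '{"claw":[0.42,0.42,0.42,0.42,0.42],"slide":[[0.014,0,-0.003],[0.028,0,-0.003],[0.042,0,-0.003],[0.056,0,-0.003],[0.07,0,-0.003]],"rotation":[[0,0,0],[0,0,0],[0,0,0],[0,0,0],[0,0,0]]}' && python3 guard.py
```

```text
time: 7.75
position: [0.5754, -0.0732, 0.0794]
eef_rot: [-0.001, 0.966, 0.26, -0.001]
force: [-3.2, -0.8, 1.3]
finger_gap: 0.418
gripper_force: 2.0
GUARD F [-3.2 -0.8  1.3] lat 3.3 toolxy mm [28.3 -0.2]
```

The mould drags along with about 3 N. Starting the widening spiral, with a force check after every call.

```bash
O='>/dev/null'
python3 -m pendant '{"claw":[0.42,0.42,0.42,0.42,0.42],"slide":[[-0.01,0,0],[-0.02,0,0],[-0.0214,0.0061,0],[-0.0228,0.0122,0],[-0.0242,0.0183,0]],"rotation":[[0,0,0],[0,0,0],[0,0,0],[0,0,0],[0,0,0]]}' >/dev/null && python3 guard.py &&
python3 -m pendant '{"claw":[0.42,0.42,0.42,0.42,0.42],"slide":[[-0.0014,0.0061,0],[-0.0028,0.0122,0],[-0.0072,0.0169,0],[-0.0116,0.0216,0],[-0.016,0.0263,0]],"rotation":[[0,0,0],[0,0,0],[0,0,0],[0,0,0],[0,0,0]]}' >/dev/null && python3 guard.py &&
python3 -m pendant '{"claw":[0.42,0.42,0.42,0.42,0.42],"slide":[[-0.0044,0.0047,0],[-0.0088,0.0094,0],[-0.015,0.0112,0],[-0.0212,0.013,0],[-0.0274,0.0148,0]],"rotation":[[0,0,0],[0,0,0],[0,0,0],[0,0,0],[0,0,0]]}' >/dev/null && python3 guard.py &&
python3 -m pendant '{"claw":[0.42,0.42,0.42,0.42,0.42],"slide":[[-0.0062,0.0018,0],[-0.0124,0.0036,0],[-0.0188,0.0021,0],[-0.0252,0.0006,0],[-0.0316,-0.0009,0]],"rotation":[[0,0,0],[0,0,0],[0,0,0],[0,0,0],[0,0,0]]}' >/dev/null && python3 guard.py &&
python3 -m pendant '{"claw":[0.42,0.42,0.42,0.42,0.42],"slide":[[-0.0064,-0.0015,0],[-0.0128,-0.003,0],[-0.0177,-0.0076,0],[-0.0226,-0.0122,0],[-0.0275,-0.0168,0]],"rotation":[[0,0,0],[0,0,0],[0,0,0],[0,0,0],[0,0,0]]}' >/dev/null && python3 guard.py &&
python3 -m pendant '{"claw":[0.42,0.42,0.42,0.42,0.42],"slide":[[-0.0049,-0.0046,0],[-0.0098,-0.0092,0],[-0.0117,-0.0157,0],[-0.0136,-0.0222,0],[-0.0155,-0.0287,0]],"rotation":[[0,0,0],[0,0,0],[0,0,0],[0,0,0],[0,0,0]]}' >/dev/null && python3 guard.py
```

```text
GUARD F [-1.6  6.1  4.5] lat 6.3 toolxy mm [19.1  6.4]
GUARD F [0.9 4.  3.8] lat 4.1 toolxy mm [12.9 17.7]
GUARD F [2.3 2.6 1.5] lat 3.5 toolxy mm [ 1.1 24.4]
GUARD F [0.3 0.9 0.3] lat 0.9 toolxy mm [-12.4  22.6]
GUARD F [ 2.6 -1.4 -1.4] lat 3.0 toolxy mm [-23.2  16.7]
GUARD F [ 1.2 -1.9 -2.3] lat 2.2 toolxy mm [-29.    4.9]
```

```bash
python3 -m pendant '{"claw":[0.42,0.42,0.42,0.42,0.42],"slide":[[-0.0019,-0.0065,0],[-0.0038,-0.013,0],[0.006,-0.013,0],[0.0162,-0.013,0],[0.0177,-0.0197,0]],"rotation":[[0,0,0],[0,0,0],[0,0,0],[0,0,0],[0,0,0]]}' >/dev/null && python3 guard.py &&
python3 -m pendant '{"claw":[0.42,0.42,0.42,0.42,0.42],"slide":[[0.0015,-0.0067,0],[0.003,-0.0134,0],[0.0045,-0.0201,0],[0.006,-0.0268,0],[0.0109,-0.0319,0]],"rotation":[[0,0,0],[0,0,0],[0,0,0],[0,0,0],[0,0,0]]}' >/dev/null && python3 guard.py &&
python3 -m pendant '{"claw":[0.42,0.42,0.42,0.42,0.42],"slide":[[0.0049,-0.0051,0],[0.0098,-0.0102,0],[0.0147,-0.0153,0],[0.0196,-0.0204,0],[0.0264,-0.0225,0]],"rotation":[[0,0,0],[0,0,0],[0,0,0],[0,0,0],[0,0,0]]}' >/dev/null && python3 guard.py &&
python3 -m pendant '{"claw":[0.42,0.42,0.42,0.42,0.42],"slide":[[0.0068,-0.0021,0],[0.0136,-0.0042,0],[0.0204,-0.0063,0],[0.0272,-0.0084,0],[0.0342,-0.0067,0]],"rotation":[[0,0,0],[0,0,0],[0,0,0],[0,0,0],[0,0,0]]}' >/dev/null && python3 guard.py &&
python3 -m pendant '{"claw":[0.42,0.42,0.42,0.42,0.42],"slide":[[0.007,0.0017,0],[0.014,0.0034,0],[0.021,0.0051,0],[0.028,0.0068,0],[0.0334,0.0119,0]],"rotation":[[0,0,0],[0,0,0],[0,0,0],[0,0,0],[0,0,0]]}' >/dev/null && python3 guard.py &&
python3 -m pendant '{"claw":[0.42,0.42,0.42,0.42,0.42],"slide":[[0.0054,0.0051,0],[0.0108,0.0102,0],[0.0162,0.0153,0],[0.0216,0.0204,0],[0.0237,0.0275,0]],"rotation":[[0,0,0],[0,0,0],[0,0,0],[0,0,0],[0,0,0]]}' >/dev/null && python3 guard.py
```

```text
GUARD F [ 1.6 -2.5 -0.9] lat 2.9 toolxy mm [-21.1  -2.4]
GUARD F [ 0.2 -2.7 -0.8] lat 2.7 toolxy mm [-17.8 -15.9]
GUARD F [-0.8 -2.1 -1.7] lat 2.3 toolxy mm [ -6.8 -25. ]
GUARD F [-2.2 -0.5 -0.6] lat 2.3 toolxy mm [  7.  -27.9]
GUARD F [-2.3  1.3 -2.5] lat 2.6 toolxy mm [ 20.3 -23.4]
GUARD F [-35.2   9.1  29.4] lat 36.4 toolxy mm [ 21.7 -17.8]
```

It has caught, with a 36 N lateral force. I'll relax the push and look.

```bash
python3 -m pendant '{"claw":[0.42,0.42,0.42,0.42,0.42],"slide":[[-0.006,-0.005,0],[-0.012,-0.01,0],[-0.018,-0.015,0],[-0.02,-0.016,0],[-0.02,-0.016,0]],"rotation":[[0,0,0],[0,0,0],[0,0,0],[0,0,0],[0,0,0]]}' && python3 guard.py
python3 - <<'E'
from h import *
a=vision.get_image("top")[185:285,320:420,::-1];b=vision.get_image("side")[222:342,280:400,::-1]
r=lambda a:cv2.resize(a,(400,400),interpolation=cv2.INTER_CUBIC)
cv2.imwrite("pics/c3.png",np.hstack([r(a),r(b)]))
E
```

```text
time: 14.25
position: [0.56, -0.0606, 0.0792]
eef_rot: [-0.002, 0.966, 0.26, -0.002]
force: [-5.6, 2.0, -2.4]
finger_gap: 0.42
gripper_force: 2.9
GUARD F [-5.6  2.  -2.4] lat 5.9 toolxy mm [ 21.2 -18.8]
```

View pics/c3.png

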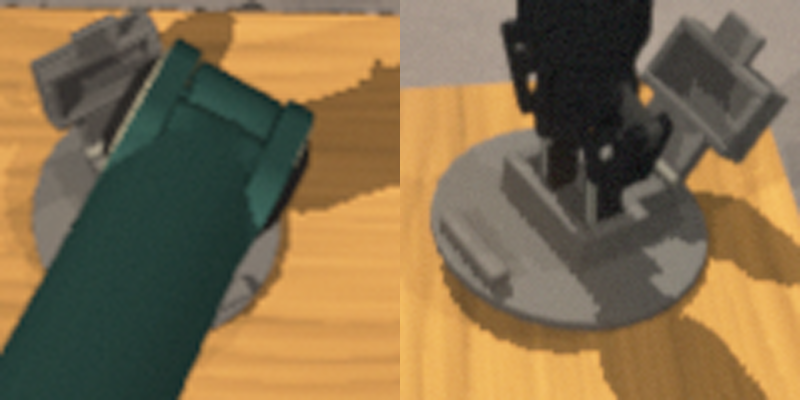

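The flange is still proud at the front left (side crop 450,290), so the foot has dipped and caught its leading edge on the rim. I'll back off against the push direction.

```bash
python3 -m pendant '{"claw":[0.42,0.42,0.42,0.42,0.42],"slide":[[-0.005,-0.002,0],[-0.01,-0.004,0],[-0.014,-0.006,0],[-0.018,-0.008,0],[-0.02,-0.01,0]],"rotation":[[0,0,0],[0,0,0],[0,0,0],[0,0,0],[0,0,0]]}' && python3 guard.py
python3 -m pendant '{"claw":[0.42,0.42,0.42,0.42,0.42],"slide":[[-0.0025,-0.001,0],[-0.005,-0.002,0],[-0.0075,-0.003,0],[-0.01,-0.004,0],[-0.01,-0.004,0]],"rotation":[[0,0,0],[0,0,0],[0,0,0],[0,0,0],[0,0,0]]}' && python3 guard.py
python3 - <<'E'
from h import *
np.savez_compressed("m.npz",s=vision.get_image("side"))
E
```

```text
time: 14.85
position: [0.5521, -0.0617, 0.0799]
eef_rot: [-0.001, 0.966, 0.26, -0.0]
force: [-1.0, 2.5, 0.1]
finger_gap: 0.42
gripper_force: 0.6
GUARD F [-1.   2.5  0.1] lat 2.7 toolxy mm [ 13.9 -21.7]
time: 15.35
position: [0.5481, -0.0626, 0.0799]
eef_rot: [-0.001, 0.966, 0.26, -0.0]
force: [0.9, -0.8, -0.2]
finger_gap: 0.421
gripper_force: 0.4
GUARD F [ 0.9 -0.8 -0.2] lat 1.2 toolxy mm [  9.9 -23. ]
```

```bash
python3 -m pendant '{"claw":[0.42,0.42,0.42,0.42,0.42],"slide":[[0,0,0.002],[0,0,0.004],[0,0,0.006],[0,0,0.008],[0,0,0.008]],"rotation":[[0,0,0],[0,0,0],[0,0,0],[0,0,0],[0,0,0]]}' && python3 guard.py
```

```text
time: 15.9
position: [0.5478, -0.062, 0.0764]
eef_rot: [-0.001, 0.966, 0.26, -0.0]
force: [1.8, 1.8, -0.2]
finger_gap: 0.422
gripper_force: 1.0
GUARD F [ 1.8  1.8 -0.2] lat 2.5 toolxy mm [ 10.  -23.7]
```

```bash
python3 -m pendant '{"claw":[0.42,0.42,0.42,0.42,0.42],"slide":[[0,0,0.002],[0,0,0.004],[0,0,0.006],[0,0,0.008],[0,0,0.008]],"rotation":[[0,0,0],[0,0,0],[0,0,0],[0,0,0],[0,0,0]]}' && python3 guard.py
python3 - <<'E'
from h import *
b=vision.get_image("side")[222:342,280:400,::-1]; c=cv2.imread("pics/crop0.png")[:,400:]
r=lambda a:cv2.resize(a,(400,400),interpolation=cv2.INTER_CUBIC)
cv2.imwrite("pics/c4.png",np.hstack([c,r(b)]))
E
```

```text
time: 16.4
position: [0.5478, -0.0622, 0.0732]
eef_rot: [-0.001, 0.966, 0.26, -0.0]
force: [3.3, 1.4, -0.0]
finger_gap: 0.419
gripper_force: 1.5
GUARD F [ 3.3  1.4 -0. ] lat 3.6 toolxy mm [  9.9 -23.5]
```

View pics/c4.png

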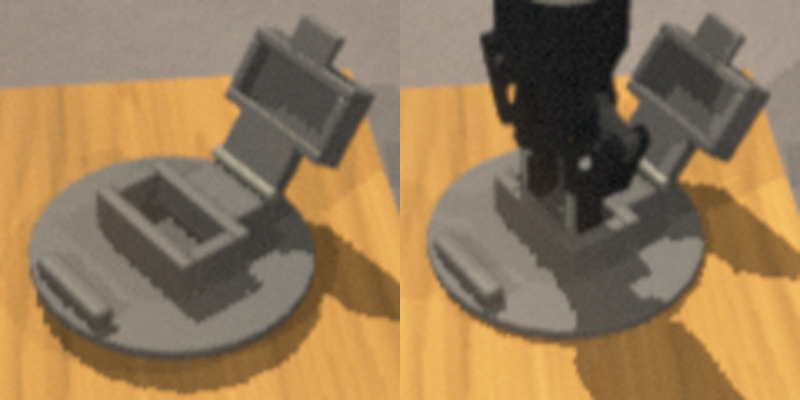

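The flange now sits flush, with no shadow crescent under it (side crop 565,335), and the fingers go below the old floor level without contact. The foot has dropped home. I'll withdraw the fingers and step aside to measure the mould.

```bash
python3 -m pendant '{"claw":[0.38,0.36,0.36,0.36,0.36],"slide":[[0.005,0,0],[0.01,0,0],[0.01,0,-0.02],[0.01,0,-0.06],[0.01,0,-0.14]],"rotation":[[0,0,0],[0,0,0],[0,0,0],[0,0,0],[0,0,0]]}' && python3 guard.py && 
python3 -m pendant '{"claw":[0.2,0.1,0,0,0],"slide":[[0,0,-0.1],[0,0,-0.2],[0,0,-0.27],[0.05,-0.1,-0.27],[0.1,-0.18,-0.27]],"rotation":[[0,0,0],[0,0,0],[0,0,0],[0,0,0],[0,0,0]]}' && 
python3 -m pendant '{"claw":[0,0,0,0,0],"slide":[[0.05,-0.09,0],[0.1,-0.18,0],[0.15,-0.27,0],[0.2,-0.36,0],[0.2,-0.36,0]],"rotation":[[0,0,0],[0,0,0],[0,0,0],[0,0,0],[0,0,0]]}'
python3 - <<'E'
from h import *
a=vision.get_image("top")[185:285,320:420,::-1];b=vision.get_image("side")[222:342,280:400,::-1]
cv2.imwrite("pics/t5.png",a);cv2.imwrite("pics/s5.png",b)
r=lambda a:cv2.resize(a,(400,400),interpolation=cv2.INTER_CUBIC)
cv2.imwrite("pics/c5.png",np.hstack([r(a),r(b)]))
E
```

```text
time: 16.95
position: [0.5496, -0.0606, 0.1291]
eef_rot: [-0.001, 0.966, 0.26, -0.003]
force: [-0.2, 0.1, 0.6]
finger_gap: 0.358
gripper_force: 0.0
GUARD F [-0.2  0.1  0.6] lat 0.2 toolxy mm [ 12.2 -24. ]
time: 17.45
position: [0.55, 0.022, 0.24]
eef_rot: [-0.001, 0.966, 0.259, 0.001]
force: [0.4, 1.1, -0.8]
finger_gap: -0.003
gripper_force: 0.0
time: 17.95
position: [0.5455, 0.1936, 0.2383]
eef_rot: [-0.002, 0.964, 0.265, -0.0]
force: [-0.3, -0.1, -0.2]
finger_gap: -0.005
gripper_force: 0.0
```

View pics/c5.png

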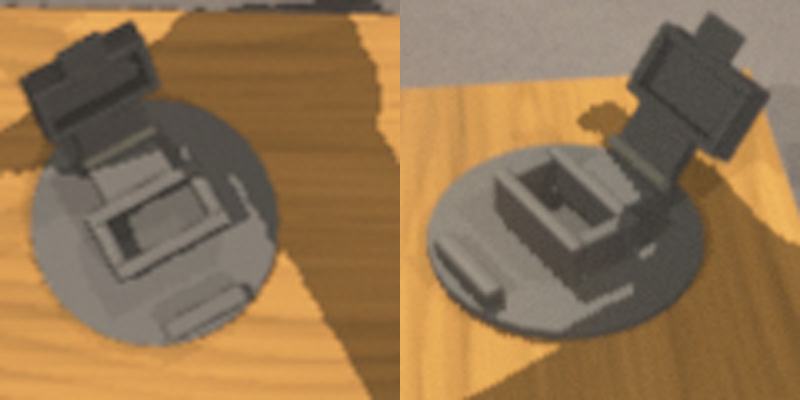

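```bash
python3 - <<'E'
from h import *
np.set_printoptions(precision=4,suppress=True)
c=lambda x,y:(320+(x+.5)/4-.5,185+(y+.5)/4-.5)
s=lambda x,y:(280+(x-400+.5)/3.333-.5,222+(y+.5)/3.333-.5)
for z in (.058,.070): print("flange z",z,at("top",c(155,222),z)[:2],at("side",s(566,243),z)[:2], "diam side",at("side",s(706,243),z)[0]-at("side",s(427,243),z)[0])
ht=[at("top",c(*p),.086)[:2] for p in((84,163),(157,130))];hs=[at("side",s(*p),.086)[:2] for p in((612,142),(670,185))]
for h in(ht,hs): d=h[1]-h[0];print("hinge",np.mean(h,0),"yaw",np.degrees(np.arctan2(d[1],d[0]))+90)
b=at("top",c(208,312),.064)[:2];f=at("top",c(155,222),.058)[:2];d=f-b;print("bar",b,np.degrees(np.arctan2(d[1],d[0])))
for n in("top",): # tab tip guess
    print("lid corner rays",tri(c(130,25),s(715,15)))
p,Rm=cur()
m=np.array([.5507,-.061]);y=np.radians(28)
for X,z in((136,.24),(136,.136)): print(X,step(p,Rm,np.r_[m+X/1e3*np.array([np.cos(y),np.sin(y)]),z],28)[:2])
E
```

```text
flange z 0.058 [ 0.5509 -0.059 ] [ 0.5505 -0.0728] diam side 0.1678703099816951
flange z 0.07 [ 0.5498 -0.0581] [ 0.5492 -0.0856] diam side 0.16468227761319648
hinge [ 0.5988 -0.0329] yaw 25.731351101586696
hinge [ 0.5999 -0.0353] yaw 34.32127897300977
bar [ 0.49   -0.0954] 30.859079439325626
lid corner rays (array([ 0.6514, -0.0303,  0.1917]), np.float64(0.02201300874234698))
136 (array([ 0.0364,  0.5547, -0.0048]), array([-0.0023,  0.0006,  0.0504]))
136 (array([0.0365, 0.5552, 0.2552]), array([-0.0023,  0.0006,  0.0504]))
```

```bash
python3 -m pendant '{"claw":[0,0,0,0,0],"slide":[[0.06,0.1,0],[0.06,0.22,0],[0.06,0.34,0],[0.06,0.45,0],[0.06,0.555,0]],"rotation":[[0,0,0.045],[0,0,0.045],[0,0,0.045],[0,0,0.045],[0,0,0.045]]}' && 
python3 -m pendant '{"claw":[0,0,0,0,0],"slide":[[0,0,0],[0,0,0],[0,0,0.05],[0,0,0.1],[0,0,0.15]],"rotation":[[0,0,0],[0,0,0],[0,0,0],[0,0,0],[0,0,0]]}' && python3 guard.py
python3 - <<'E'
from h import *
p,Rm=cur();y=np.radians(29);print(np.round((R.from_matrix(Rm)*R.from_euler('x',180,degrees=True)).as_euler('zyx',degrees=True),1))
d=p[:2]-[.551,-.060];print("mould frame mm",d@[np.cos(y),np.sin(y)]*1e3,d@[-np.sin(y),np.cos(y)]*1e3,p[2])
E
```

```text
time: 18.55
position: [0.6792, 0.0019, 0.2383]
eef_rot: [-0.0, 0.971, 0.241, -0.0]
force: [0.3, 0.1, 1.3]
finger_gap: -0.0
gripper_force: 0.0
time: 19.05
position: [0.6782, 0.0083, 0.1771]
eef_rot: [-0.002, 0.97, 0.244, -0.0]
force: [0.7, 1.0, -0.9]
finger_gap: -0.001
gripper_force: 0.0
GUARD F [ 0.7  1.  -0.9] lat 1.2 toolxy mm [158.  -19.3]
[28.2  0.1  0.2]
mould frame mm 144.3044738013951 -1.9483659069981774 0.17710324260532417
```

```bash
python3 -m pendant '{"claw":[0,0,0,0,0],"slide":[[0,0,0.05],[0,0,0.1],[-0.015,0,0.1025],[-0.03,0,0.1025],[-0.045,0,0.1025]],"rotation":[[0,0,0],[0,0,0],[0,0,0],[0,0,0],[0,0,0]]}' >/dev/null && python3 guard.py &&
python3 -m pendant '{"claw":[0,0,0,0,0],"slide":[[-0.015,0,0],[-0.03,0,0],[-0.045,0,0],[-0.06,0,0],[-0.075,0,0]],"rotation":[[0,0,0],[0,0,0],[0,0,0],[0,0,0],[0,0,0]]}' >/dev/null && python3 guard.py &&
python3 -m pendant '{"claw":[0,0,0,0,0],"slide":[[-0.015,0,0],[-0.03,0,0],[-0.045,0,0],[-0.06,0,0],[-0.075,0,0]],"rotation":[[0,0,0],[0,0,0],[0,0,0],[0,0,0],[0,0,0]]}' >/dev/null && python3 guard.py &&
python3 -m pendant '{"claw":[0,0,0,0,0],"slide":[[-0.015,0,0],[-0.03,0,0],[-0.045,0,0],[-0.06,0,0],[-0.075,0,0]],"rotation":[[0,0,0],[0,0,0],[0,0,0],[0,0,0],[0,0,0]]}' >/dev/null && python3 guard.py
```

```text
GUARD F [6.9 5.2 7.7] lat 8.6 toolxy mm [141.3 -18.5]
```

```bash
python3 - <<'E'
from h import *
a=vision.get_image("top")[185:285,320:420,::-1];b=vision.get_image("side")[202:342,280:420,::-1]
r=lambda a:cv2.resize(a,(400,400),interpolation=cv2.INTER_CUBIC)
cv2.imwrite("pics/c6.png",np.hstack([r(a),r(b)]))
s=bot.get_state();print(s["force"],s["position"],s["time"])
E
```

```text
[1.83017072 1.51465742 3.34687625] [ 0.66391695 -0.0012362   0.13865334] 19.65
```

View pics/c6.png

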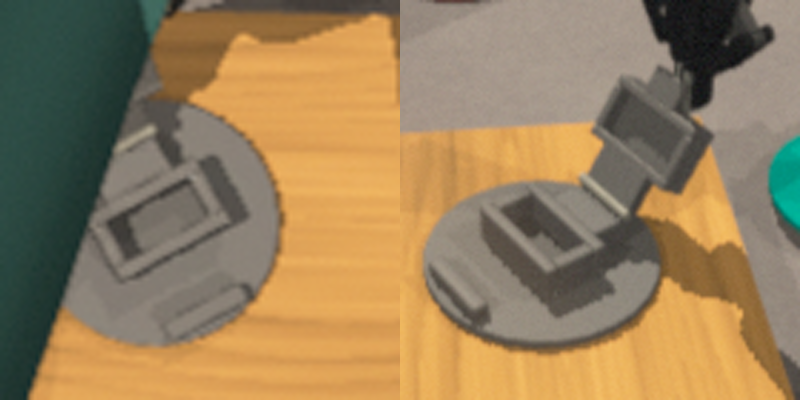

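The finger is behind the lid's tab (side crop 700,95), the mould is still flush, and the contact force has settled to about 2 N. I'll keep folding, more slowly.

```bash
sed 's/n>7/n>12/' guard.py > guard2.py
python3 -m pendant '{"claw":[0,0,0,0,0],"slide":[[-0.0125,0,0],[-0.025,0,0],[-0.0375,0,0],[-0.05,0,0],[-0.0625,0,0]],"rotation":[[0,0,0],[0,0,0],[0,0,0],[0,0,0],[0,0,0]]}' >/dev/null && python3 guard2.py &&
python3 -m pendant '{"claw":[0,0,0,0,0],"slide":[[-0.0125,0,0],[-0.025,0,0],[-0.0375,0,0],[-0.05,0,0],[-0.0625,0,0]],"rotation":[[0,0,0],[0,0,0],[0,0,0],[0,0,0],[0,0,0]]}' >/dev/null && python3 guard2.py &&
python3 -m pendant '{"claw":[0,0,0,0,0],"slide":[[-0.0125,0,0],[-0.025,0,0],[-0.0375,0,0],[-0.05,0,0],[-0.0625,0,0]],"rotation":[[0,0,0],[0,0,0],[0,0,0],[0,0,0],[0,0,0]]}' >/dev/null && python3 guard2.py &&
python3 -m pendant '{"claw":[0,0,0,0,0],"slide":[[-0.0125,0,0],[-0.025,0,0],[-0.0375,0,0],[-0.05,0,0],[-0.0625,0,0]],"rotation":[[0,0,0],[0,0,0],[0,0,0],[0,0,0],[0,0,0]]}' >/dev/null && python3 guard2.py
```

```text
GUARD F [21.5 15.9 28.7] lat 26.8 toolxy mm [130.5 -18. ]
```

The lid is open wider than I assumed, so the fingertip landed on the shell's end face instead of behind it. I'll back off, go lower behind it, and push again.

```bash
python3 -m pendant '{"claw":[0,0,0,0,0],"slide":[[0.025,0,-0.01],[0.05,0,-0.03],[0.075,0,-0.03],[0.1,0,-0.03],[0.125,0,-0.03]],"rotation":[[0,0,0],[0,0,0],[0,0,0],[0,0,0],[0,0,0]]}' >/dev/null; python3 guard2.py &&
python3 -m pendant '{"claw":[0,0,0,0,0],"slide":[[0.01,0,0],[0.01,0,0.03],[0.01,0,0.06],[0.01,0,0.095],[0.01,0,0.095]],"rotation":[[0,0,0],[0,0,0],[0,0,0],[0,0,0],[0,0,0]]}' && python3 guard2.py
python3 - <<'E'
from h import *
b=vision.get_image("side")[202:342,280:420,::-1]; c=cv2.imread("pics/c6.png")[:,400:]
cv2.imwrite("pics/s7.png",b)
a=cv2.resize(c,(140,140),interpolation=cv2.INTER_AREA)
d=np.abs(a[60:,:80].astype(int)-b[60:,:80]).mean();print("side diff of lower left mould",d)
p,Rm=cur();y=np.radians(29);d=p[:2]-[.551,-.060];print("mould frame mm",d@[np.cos(y),np.sin(y)]*1e3,d@[-np.sin(y),np.cos(y)]*1e3,p[2])
E
```

```text
GUARD F [ 0.1  1.  -0.3] lat 1.0 toolxy mm [164.4 -17.5]
time: 21.15
position: [0.6861, 0.0119, 0.1068]
eef_rot: [-0.002, 0.97, 0.243, -0.003]
force: [-0.5, -0.5, 0.6]
finger_gap: -0.0
gripper_force: 0.0
GUARD F [-0.5 -0.5  0.6] lat 0.7 toolxy mm [166.7 -18.5]
side diff of lower left mould 4.673854166666667
mould frame mm 153.75579557669244 -3.1021674008782223 0.10816814157638768
```

```bash
python3 -m pendant '{"claw":[0,0,0,0,0],"slide":[[-0.01,-0.006,0],[-0.02,-0.006,0],[-0.03,-0.006,0],[-0.04,-0.006,0],[-0.05,-0.006,0]],"rotation":[[0,0,0],[0,0,0],[0,0,0],[0,0,0],[0,0,0]]}' >/dev/null; python3 guard2.py &&
python3 -m pendant '{"claw":[0,0,0,0,0],"slide":[[-0.01,0,0],[-0.02,0,0],[-0.03,0,0],[-0.04,0,0],[-0.05,0,0]],"rotation":[[0,0,0],[0,0,0],[0,0,0],[0,0,0],[0,0,0]]}' >/dev/null; python3 guard2.py &&
python3 -m pendant '{"claw":[0,0,0,0,0],"slide":[[-0.01,0,-0.012],[-0.02,0,-0.024],[-0.03,0,-0.036],[-0.04,0,-0.048],[-0.05,0,-0.065]],"rotation":[[0,0,0],[0,0,0],[0,0,0],[0,0,0],[0,0,0]]}' >/dev/null; python3 guard2.py
```

```text
GUARD F [ 0.4 -0.9  0.2] lat 1.0 toolxy mm [148.5 -20.5]
GUARD F [4.9 4.6 7.7] lat 6.7 toolxy mm [131.  -20.9]
GUARD F [ 1.  -0.5 -1.2] lat 1.1 toolxy mm [108.1 -22. ]
```

```bash
python3 -m pendant '{"claw":[0,0,0,0,0],"slide":[[-0.01,0.004,0],[-0.02,0.004,0],[-0.03,0.004,0],[-0.04,0.004,0],[-0.05,0.004,0]],"rotation":[[0,0,0],[0,0,0],[0,0,0],[0,0,0],[0,0,0]]}' >/dev/null; python3 guard2.py &&
python3 -m pendant '{"claw":[0,0,0,0,0],"slide":[[-0.01,0,0],[-0.02,0,0],[-0.03,0,0],[-0.04,0,0],[-0.05,0,0]],"rotation":[[0,0,0],[0,0,0],[0,0,0],[0,0,0],[0,0,0]]}' >/dev/null; python3 guard2.py &&
python3 -m pendant '{"claw":[0,0,0,0,0],"slide":[[-0.01,0,0],[-0.02,0,0],[-0.03,0,0],[-0.04,0,0],[-0.05,0,0]],"rotation":[[0,0,0],[0,0,0],[0,0,0],[0,0,0],[0,0,0]]}' >/dev/null; python3 guard2.py
python3 - <<'E'
from h import *
cv2.imwrite("pics/s8.png",vision.get_image("side")[:,:,::-1])
p,Rm=cur();y=np.radians(29);d=p[:2]-[.551,-.060];print("mould frame mm",d@[np.cos(y),np.sin(y)]*1e3,d@[-np.sin(y),np.cos(y)]*1e3,p[2])
E
```

```text
GUARD F [1.8 0.2 2.8] lat 1.8 toolxy mm [ 88.7 -20.7]
GUARD F [ 0.2 -0.2  0.2] lat 0.3 toolxy mm [ 68.1 -21.7]
GUARD F [0.7 0.6 0.6] lat 0.9 toolxy mm [ 48.5 -22.3]
mould frame mm 33.95921804397577 -1.0441295783220994 0.13617469620785655
```

```bash
python3 -m pendant '{"claw":[0,0,0,0,0],"slide":[[-0.0085,0.003,0.002],[-0.017,0.003,0.006],[-0.0255,0.003,0.012],[-0.034,0.003,0.018],[-0.0425,0.003,0.024]],"rotation":[[0,0,0],[0,0,0],[0,0,0],[0,0,0],[0,0,0]]}' >/dev/null; python3 guard2.py &&
python3 -m pendant '{"claw":[0,0,0,0,0],"slide":[[-0.0085,0,0.007],[-0.017,0,0.014],[-0.0255,0,0.021],[-0.034,0,0.028],[-0.0425,0,0.036]],"rotation":[[0,0,0],[0,0,0],[0,0,0],[0,0,0],[0,0,0]]}' >/dev/null; python3 guard2.py
python3 - <<'E'
from h import *
p,Rm=cur();y=np.radians(29);d=p[:2]-[.551,-.060];print("mould frame mm",d@[np.cos(y),np.sin(y)]*1e3,d@[-np.sin(y),np.cos(y)]*1e3,p[2])
E
```

```text
GUARD F [0.2 0.1 0.1] lat 0.2 toolxy mm [ 31.4 -21.5]
GUARD F [ 0.6 -0.8  1. ] lat 1.0 toolxy mm [ 14.4 -22.2]
mould frame mm 0.7226908340419675 -1.6474117697818245 0.11198178326988138
```

Now press down in small steps. The stop should come at z of about 0.108 if the lid is under the finger.

```bash
python3 -m pendant '{"claw":[0,0,0,0,0],"slide":[[0,0,0.002],[0,0,0.004],[0,0,0.006],[0,0,0.008],[0,0,0.01]],"rotation":[[0,0,0],[0,0,0],[0,0,0],[0,0,0],[0,0,0]]}' | grep -E 'pos|time'; python3 guard2.py &&
python3 -m pendant '{"claw":[0,0,0,0,0],"slide":[[0,0,0.001],[0,0,0.002],[0,0,0.003],[0,0,0.004],[0,0,0.005]],"rotation":[[0,0,0],[0,0,0],[0,0,0],[0,0,0],[0,0,0]]}' | grep pos; python3 guard2.py
```

```text
time: 25.75
position: [0.5527, -0.061, 0.1082]
GUARD F [-1.9 -0.6  1.9] lat 2.0 toolxy mm [ 14.8 -22.1]
position: [0.5527, -0.0611, 0.1078]
GUARD F [-7.1  0.3 18.8] lat 7.1 toolxy mm [ 14.7 -22. ]
```

It meets a hard stop at z = 0.108, which is exactly the shut crown height. I'll lift off, step aside and check.

```bash
python3 -m pendant '{"claw":[0,0,0,0,0],"slide":[[0,0,-0.02],[0,0,-0.1],[0,0,-0.2],[0,0,-0.3],[0.03,-0.08,-0.33]],"rotation":[[0,0,0],[0,0,0],[0,0,0],[0,0,0],[0,0,0]]}' >/dev/null
python3 -m pendant '{"claw":[0,0,0,0,0],"slide":[[0.05,-0.09,0],[0.1,-0.18,0],[0.15,-0.27,0],[0.2,-0.36,0],[0.25,-0.45,0]],"rotation":[[0,0,0],[0,0,0],[0,0,0],[0,0,0],[0,0,0]]}' |grep -E 'pos|time'
python3 -m pendant '{"claw":[0,0,0,0,0],"slide":[[0,0,0],[0,0,0],[0,0,0],[0,0,0],[0,0,0]],"rotation":[[0,0,0],[0,0,0],[0,0,0],[0,0,0],[0,0,0]]}' |grep -E 'pos|force'
python3 - <<'E'
from h import *
a=vision.get_image("top")[185:285,320:420,::-1];B=vision.get_image("side")[:,:,::-1];b=B[222:342,280:400]
r=lambda a:cv2.resize(a,(400,400),interpolation=cv2.INTER_CUBIC)
cv2.imwrite("pics/c9.png",np.hstack([r(a),r(b)]))
o=cv2.imread("pics/side0.png").astype(int)
for n,(x0,x1,y0,y1) in dict(bowl=(255,360,365,480),jar=(370,460,375,480),ring=(270,330,170,205)).items(): print(n,np.abs(o[y0:y1,x0:x1]-B[y0:y1,x0:x1]).mean())
E
```

```text
time: 27.25
position: [0.5517, 0.1807, 0.2388]
position: [0.552, 0.1774, 0.2388]
force: [-1.0, -0.3, -0.4]
gripper_force: 0.0
bowl 9.366459627329192
jar 2.190440917107584
ring 5.404603174603174
```

View pics/c9.png

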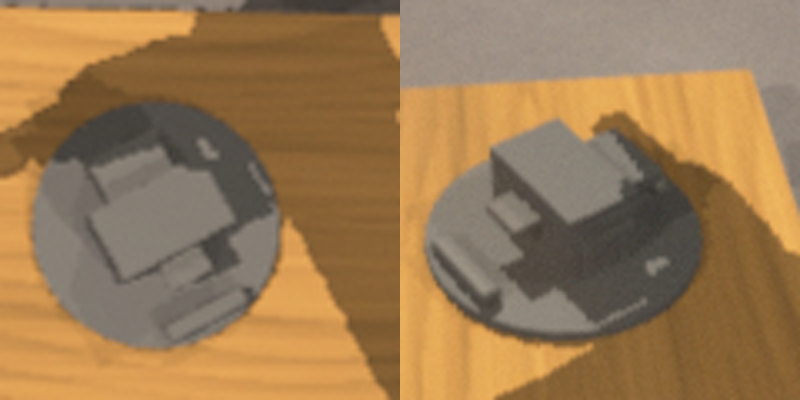

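The last picture shows the lid shut edge to edge on the cup (side crop 570,175) and the flange flush on the plank (565,338). Handing in.

```bash
python3 -c "
from bench import order
print(order.close_job())"
```

```text
the job is handed in; nothing more can be done
None
```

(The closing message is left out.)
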